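Uncap the weighing cell and balance the fallen check weight on its domed load button

ROBOT

A 7-joint arm with a two-finger parallel gripper is mounted at the origin on a cart in front of the work surface, level with it; the furniture and walls round the work are solid. World frame = base frame: x ahead of the robot, y to its left, z up, the work surface at z = 0. Lengths are in m, angles in rad, forces in N, time in s.
With the tool pointing down it reaches from about 0.4 to 0.85 m from the base axis. Payload 10.4 kg.
Tool frame: the origin (TCP) lies at the very end of the fingers, on their centre line; the grasp point (between the pads) lies 19 mm behind it; z points along the fingers, y is the line along which they close (so a half turn about z gives the same grasp; the last joint's range is limited). The gripper opens to 87 mm and grips with 3 to 60 N. Pads are 19 mm wide; open, the fingers measure 117 mm over their backs; the gripper's body (75 mm by 190 mm) begins 51 mm behind the grasp point.
Start: joints at [1.104, 0.332, -0.065, 1.46, 0.022, 1.35, -0.088], TCP at [0.268, -0.564, 0.223] pointing down, gripper open.
Joint ranges: [-2.6, 2.6], [-0.5, 2.12], [-1.47, 1.34], [0.16, 2.42], [-1.27, 4.41], [0.06, 2.06], [-2.6, 2.6]. Speed limits (rad/s): [2.22, 2.22, 2.79, 2.79, 3.14, 3.14, 3.14].

INTERFACE

Orientations are given as a unit quaternion [x, y, z, w].
In Python, from bench import * gives the robot as it stands.
- The arm moves only by the tool carry_out, never from a script. Its argument "deltas" is a list of rows, each an object with "hand": the finger opening in mm, from 0 to 87; "dp": the shift along the tool's x, y, z each as a share of 250 mm, from -1 to 1, a list of three; "spin": the turn about the tool's z as a share of pi rad, from -1 to 1. In form: [{"hand": hand, "dp": [dx, dy, dz], "spin": spin}, ...]. A call has 1 to 20 rows; each row is the pose to reach, as a shift and turn from the pose commanded when the call began, along the tool's axes at that moment, turning the shorter way round; what a row does not reach only later rows make up. A row lasts 1/10 s, in which the tool goes at most 50 mm and 8.59 degrees, less where a joint would pass 70% of its speed; a pose out of reach is approached as far as the arm can. A call with a number of a shift or a turn outside -1 to 1 is refused whole. A call with a gripper value outside its range is refused whole. The fingers move at their own pace and stop on an object; "force" is the grip in N (left out, the last holds). Time passes only in rows, so rows that repeat a pose let the fingers close. It gives the time, the measured TCP pose, the force, the opening and the grip force at its end, in the units of the state.
- read_state(): the state, without advancing time (a new reading comes with each control period).
- camera(name): name is "side" or "top"; returns the picture (400x640x3 uint8, red, green, blue); there is no depth.
- get_calibration(name): a dict with "fx", "fy", "cx", "cy" (pixels), "R" (3x3) and "t" (3): a world point X has camera coordinates R X + t. Camera axes: x right, y down, z forward; pixel columns grow to the right and rows downward; lengths in m; the calibration is good to about 2 mm. A picture is of the moment at which its call begins. get_calibration takes no time and is no camera call.
- close_job(): hands the job in; it is judged then, once.
The state is a dict: "time": time; "joint_positions": joint angles; "joint_vel": joint speeds; "joint_torque": joint torques, N m; "ee_pos": TCP position; "eef_rot": TCP orientation; "ft_force": force on the tool from outside, world axes, zero at the start; "torque": the same for the moment, N m; "width": finger opening in m; "grip_force": force on a finger pad.
Only numpy, scipy, OpenCV 4.12 (cv2) and the standard library are available. Lean on these libraries where they do the work, as an engineer would, in place of code of your own. Each camera call takes 0.05 s, during which the arm holds its last target. There are 200 camera calls.

TASK

The weighing cell is due for its daily check. Take the dust cap off it and stand the cap on the worktop, open side down; then pick up the larger of the two fallen knob weights, turn it upright and set it gently on the crown of the cell's domed load button, centred so that it balances there level and at rest on its own. Do not press or knock the cell hard, and leave everything else standing where it is.

Things in the scene. Friction and masses are not known exactly. Their poses are not given: they have to be found in the camera images.
- cell: Weighing cell, fixed: round aluminium flange 160 mm across and 10 mm high with a ring of bolts, on it a low grey housing that tapers up to a flat shoulder 92 mm across, 38 mm up; in the middle a convex polished steel load button, 65 mm across, spherical (radius 80 mm), crown 45 mm up. A display pod 66 mm wide, 40 mm high, reaches 106 mm out on its -x side. Origin: centre of the underside; z up.
- crown (a point): The highest point of the domed load button, on the cell's vertical axis, 45 mm above the worktop. Here the weight must bear.
- dust_cap: Black plastic dust cap over the load button, standing loosely on the housing's shoulder: a round cup, open side down, 73 to 76 mm across and 15.5 mm high, with a round moulded grip 23 mm across on top (from 22 to 35.5 mm above the rim). Inside 68 mm across, 12.5 mm deep. About 35 g. Origin: centre of the open rim's plane; z points up through the grip.
- weight_large: The larger steel knob weight (about 500 g), at first lying on its side: body 46 mm in diameter and 34 mm high with a flat foot, above it a neck 14 mm across, then a round knob 24 mm across (44 to 57 mm from the foot). 57 mm long over all, centre of mass 21 mm from the foot. Origin: centre of the flat foot; z points from foot to knob: level when it lies, up when it stands.
- weight_large_foot (a point): Centre of the flat foot of the larger weight.
- weight_small: The smaller steel knob weight (about 200 g), also lying on its side; not to be used. Body 31 mm in diameter and 30 mm high, knob 18 mm across, 48 mm long over all. Origin: centre of its foot; z from the foot to the knob.
- weight_block: Wooden block of the weight set, fixed, 64 mm (x) by 182 mm (y), 28 mm high; two small weights in it reach 53 mm. Origin: centre of the underside.
- bottle_20: Standing PET sample bottle, 52 mm across, 185 mm high, to the left of the cell. Origin: centre of its foot. Farther left, beyond y = 0.24 m, many more bottles (to 0.21 m high) and an electrode stand fill the worktop: keep out of there.
- bottle_26: Standing PET sample bottle, 53 mm across, 182 mm high. Origin: centre of its foot.
- bottle_13: Standing PET sample bottle, the stoutest of the loose ones, 65 mm across, 197 mm high. Origin: centre of its foot.
- flask: Standing glass conical flask, 73 mm across, 112 mm high. Origin: centre of its foot.
- amber_vial: Amber vial, standing, 44 mm across, 76 mm high. Origin: centre of its foot.
- timer: White digital timer lying flat, 64 x 64 mm, 20 mm high. Origin: centre of the underside.
- cap_loose: Loose screw cap lying flat, 32 mm across, 16 mm high. Origin: centre of the underside.
Things that resemble listed ones, but are neither listed nor needed, are in the scene too. Of the things shaped like the dust_cap, the black one is meant.

How it is judged:
On the way:
1. the dust cap is taken off the load button (distance between dust_cap and crown above 0.08 m), for 0.2 s.
At the end, for the whole second after the job is handed in: Larger weight upright on the load button: foot centre within 10 mm sideways of the crown and -4 to +6 mm of its height, bearing on the cell, tilt below 0.12 rad, at rest. Dust cap open side down on the worktop: rim within 6 mm of it, tilt below 0.08 rad, at rest (horizontal distance between weight_large_foot and crown below 0.01 m and z of weight_large_foot in the frame of crown between -0.004 and 0.006 m and angle between weight_large's own z axis and vertical below 0.12 rad and contact force between weight_large and cell above 2 N and linear speed of each of weight_large, dust_cap below 0.02 m/s and angular speed of weight_large below 0.2 rad/s and height (world z) of dust_cap between -0.005 and 0.006 m and angle between dust_cap's own z axis and vertical below 0.08 rad); the robot touches nothing.
It fails at once if the weighing cell is pressed or struck with more than 40 N (contact force between cell and anything else above 40 N).
It fails at once if a bystander (bottle, flask, vial, timer, loose cap) is moved more than 30 mm (distance of any of bottle_20, bottle_26, bottle_13, flask, amber_vial, timer, cap_loose from where it was at the start of the episode above 0.03 m).
It fails at once if a bottle, the flask or the vial is tipped over (angle between any of bottle_20, bottle_26, bottle_13, flask, amber_vial's own z axis and vertical above 0.35 rad).
It fails at once if the smaller weight is moved more than 30 mm (distance of weight_small from where it was at the start of the episode above 0.03 m).
It also fails if it takes over 62 s, if anything falls off the work surface, if the arm or the gripper's body presses on something with over 40 N, if the wrist force passes 120 N, or if a joint passes its speed limit or range.

## Working session

There is one attempt and no reset: what is moved stays moved. The work goes in short steps, Python scripts to look and compute and a tool call to move; the robot and the scene stay as the last step left them, time stands still between calls to the robot, and variables do not carry over. Pictures are saved under pics/ and viewed, at most 10 in all, crops included, and the job is handed in when it is done.

Besides the shell and the picture viewer there is one more tool, called after "Call:" as name(argument=value, ...) on one line, values as JSON. carry_out: Moves the arm, as the interface text tells. Its arguments: {"type":"object","properties":{"deltas":{"type":"array","items":{"type":"object","properties":{"hand":{"type":"number"},"dp":{"type":"array","items":{"type":"number","minimum":-1,"maximum":1}},"spin":{"type":"number","minimum":-1,"maximum":1}}}},"force":{"type":"number"}},"required":["deltas"]}

```bash
mkdir -p pics; python3 - <<'E'
from bench import *
import cv2,numpy as np
for n in("side","top"):
    im=camera(n);cv2.imwrite(f"pics/{n}0.png",im[:,:,::-1]);c=get_calibration(n)
    R=np.array(c["R"]);t=np.array(c["t"]);print(n,c["fx"],c["fy"],c["cx"],c["cy"],R.round(3).tolist(),(-R.T@t).round(3))
s=read_state();print(s["time"],s["ee_pos"],s["eef_rot"],s["width"])
E
```

```text
side 365.1207677149015 365.1207677149015 316.4546491882203 195.05592997496424 [[0.999, 0.045, 0.007], [0.027, -0.459, -0.888], [-0.037, 0.888, -0.459]] [ 0.552 -0.935  0.493]
top 489.27035489512934 489.27035489512934 328.801950572105 196.73877490543714 [[-0.016, -1.0, -0.001], [-0.997, 0.016, -0.08], [0.08, -0.001, -0.997]] [ 0.403 -0.141  1.553]
0.1 [ 0.26823179 -0.56414249  0.22185518] [ 9.75476831e-01  2.20101262e-01 -1.53910226e-04 -6.02881447e-04] 0.08722670248999824
```

View pics/side0.png

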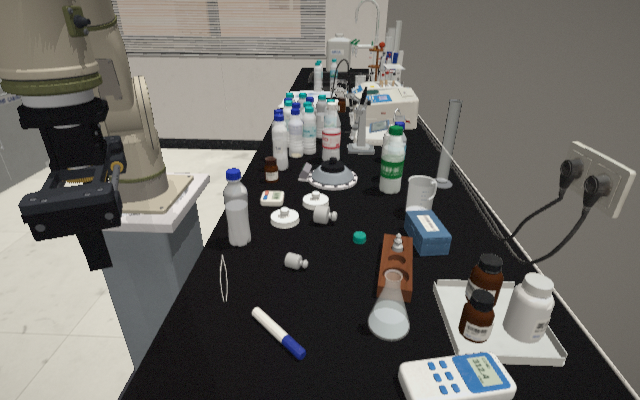

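View pics/top0.png

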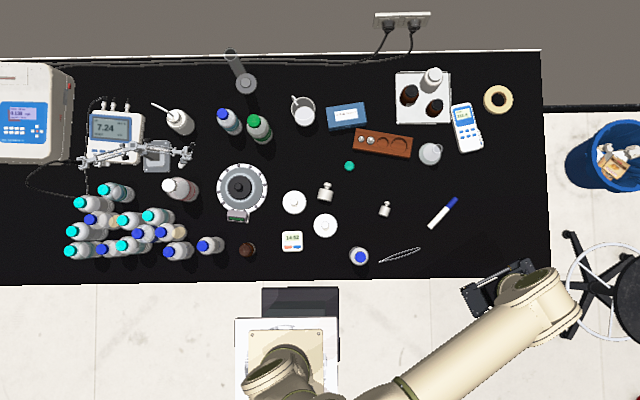

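Side view: the cell is at (332,178) with the black cap on it at (333,165). White cap look-alikes are at (285,218) and (316,200). The weights are at (325,214) and (296,261). In the top view the cell is at (242,188), the weights at (325,190) and (385,209), and the white caps at (294,202) and (325,226). I take the black cap and the larger-looking weight, at top (325,190). One enlarged crop will confirm both.

```bash
cat > h.py <<'E'
from bench import *
import cv2,numpy as np
def ray(n,u,v):
    c=get_calibration(n);R=np.array(c["R"]);t=np.array(c["t"])
    return -R.T@t, R.T@np.array([(u-c["cx"])/c["fx"],(v-c["cy"])/c["fy"],1])
def plane(n,u,v,z):
    o,d=ray(n,u,v);return (o+d*(z-o[2])/d[2]).round(4)
def tri(a,b):
    (o1,d1),(o2,d2)=ray("side",*a),ray("top",*b)
    s=np.linalg.lstsq(np.c_[d1,-d2],o2-o1,rcond=None)[0]
    p,q=o1+s[0]*d1,o2+s[1]*d2;return ((p+q)/2).round(4),np.linalg.norm(p-q).round(4)
E
python3 - <<'E'
import cv2,numpy as np
s=cv2.imread("pics/side0.png");t=cv2.imread("pics/top0.png")
a=cv2.resize(s[150:280,260:400],None,fx=4,fy=4,interpolation=cv2.INTER_CUBIC)[:520]
a=cv2.resize(s[145:275,262:362],(400,520),interpolation=cv2.INTER_CUBIC)
b=cv2.resize(t[160:290,205:305],(400,520),interpolation=cv2.INTER_CUBIC)
c=cv2.resize(t[165:235,300:400],(400,280),interpolation=cv2.INTER_CUBIC)
d=np.zeros((600,800,3),np.uint8);d[:520,:400]=a;d[:300,400:]=b[:300];d[305:585,400:]=c
cv2.imwrite("pics/crop0.png",d)
E
```

```text
(no output)
```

View pics/crop0.png

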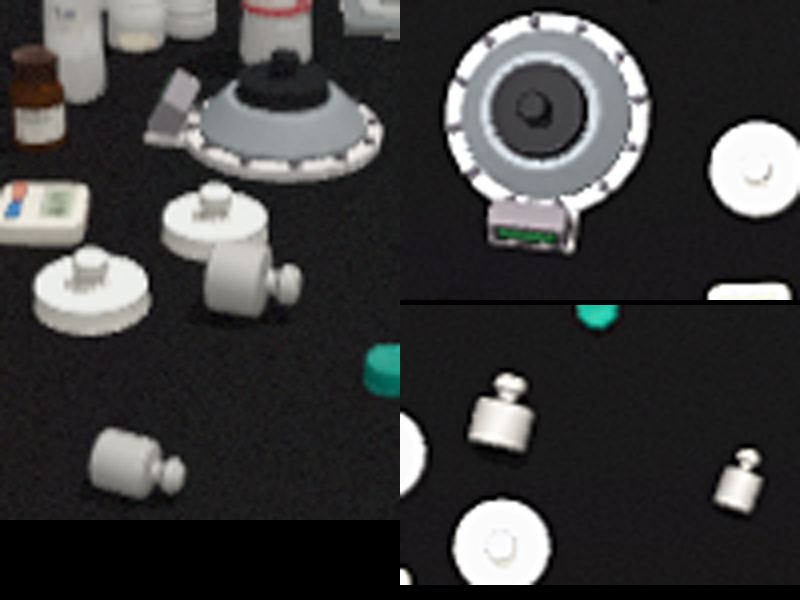

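The crop confirms both choices. The dust cap is black and sits on the cell, with its grip at top px ≈(239,187) and side px ≈(333,160). The larger weight has its body at top ≈(325,195) and knob ≈(327,185). The other weight, at top (385,212), is clearly smaller.

```bash
python3 - <<'E'
from h import *
t=cv2.imread("pics/top0.png");s=cv2.imread("pics/side0.png")
g=t.max(2).astype(int);gs=s.max(2).astype(int)
def blob(m,x0,y0,x1,y1):
    mm=np.zeros_like(m);mm[y0:y1,x0:x1]=m[y0:y1,x0:x1]
    cs,_=cv2.findContours(mm,cv2.RETR_EXTERNAL,cv2.CHAIN_APPROX_NONE);return max(cs,key=cv2.contourArea)
# flange outer
c=blob((g>75).astype(np.uint8)*255,212,160,272,208)
h=cv2.fitEllipse(cv2.convexHull(c));print("flange top",h, plane("top",*h[0],.005))
# cap body dark within grey housing
d=np.zeros_like(g,np.uint8);d[(g<85)]=255
m=np.zeros_like(d);cv2.circle(m,(241,187),19,255,-1);c=blob(d&m,215,165,268,212);e=cv2.fitEllipse(c);print("cap top",e,plane("top",*e[0],.0535))
print("grip plane",plane("top",239.3,186.8,.0735),"tri",tri((333.2,159.5),(239.3,186.8)))
# large weight
for nm,(x0,y0,x1,y1) in dict(big=(315,178,336,205),small=(377,198,395,220)).items():
    c=blob((g>90).astype(np.uint8)*255,x0,y0,x1,y1);r=cv2.minAreaRect(c);print(nm,r,plane("top",*r[0],.023),[plane("top",*p,.023)[:2].tolist() for p in cv2.boxPoints(r)])
    m=np.zeros_like(d);cv2.drawContours(m,[c],-1,255,-1)
    for y in range(y0,y1):
        xs=np.flatnonzero(m[y]); 
        if len(xs):print(y,xs[0],xs[-1],end="; ")
    print()
c=blob((gs>95).astype(np.uint8)*255,313,203,340,227);print("big side",cv2.boundingRect(c))
m=np.zeros_like(gs,np.uint8);cv2.drawContours(m,[c],-1,255,-1)
for x in range(312,340):
    ys=np.flatnonzero(m[:,x])
    if len(ys):print(x,ys[0],ys[-1],end="; ")
print()
print("knob tri",tri((333.2,215.8),(327.3,184.5)))
for n,p,z in [("b20",(172,187),.185),("b26?",(205,244),.18),("bottle right",(358,256),.18),("flask",(430,153),.1),("vial",(246,248),.076),("timer",(292,240),.02),("caploose",(349,165),.016),("green b",(256,122),.18),("whitecapA",(294,202),.015),("B",(325,226),.015),("block",(382,142),.028),("beaker",(303,110),.08),("small",(385,209),.015),("bluebottle",(226,117),.18)]:print(n,plane("top",*p,z)[:2])
E
```

```text
flange top ((241.38388061523438, 188.1147003173828), (50.448997497558594, 51.30366897583008), 72.52194213867188) [0.5599 0.1349 0.005 ]
cap top ((239.5161590576172, 187.37001037597656), (22.84331512451172, 23.043407440185547), 87.20486450195312) [0.5574 0.132  0.0535]
grip plane [0.5571 0.129  0.0735] tri (array([0.5583, 0.13  , 0.0683]), np.float64(0.0014))
big ((325.5294494628906, 190.88235473632812), (14.067066192626953, 17.947635650634766), 14.03624439239502) [ 0.545  -0.1326  0.023 ] [[0.5234, -0.104], [0.5781, -0.1185], [0.5666, -0.1612], [0.512, -0.1466]]
182 325 327; 183 324 330; 184 324 330; 185 324 331; 186 324 330; 187 325 329; 188 320 328; 189 319 328; 190 319 331; 191 319 332; 192 318 332; 193 318 332; 194 318 332; 195 318 331; 196 317 331; 197 317 331; 198 317 331; 199 321 330; 200 326 330; 
small ((385.0000305175781, 208.00001525878906), (9.486830711364746, 15.17893123626709), 18.43494987487793) [ 0.4881 -0.318   0.023 ] [[0.4706, -0.2959], [0.5155, -0.3121], [0.5056, -0.34], [0.4607, -0.3238]]
201 385 388; 202 384 389; 203 385 389; 204 385 389; 205 382 387; 206 381 38
[... 180 characters left out ...]
03 220; 315 203 221; 316 203 221; 317 203 221; 318 203 221; 319 203 221; 320 203 222; 321 203 222; 322 203 222; 323 203 222; 324 203 222; 325 203 222; 326 203 222; 327 203 221; 328 203 218; 329 207 217; 330 212 217; 331 213 218; 332 212 219; 333 211 220; 334 211 220; 335 211 219; 336 212 218; 
knob tri (array([ 0.5632, -0.1386,  0.0233]), np.float64(0.0036))
b20 [0.548  0.2978]
b26? [0.387  0.2057]
bottle right [ 0.3466 -0.2211]
flask [ 0.6468 -0.4483]
vial [0.3717 0.1087]
timer [ 0.393  -0.0255]
caploose [ 0.6267 -0.2082]
green b [0.7309 0.0616]
whitecapA [ 0.5122 -0.0326]
B [ 0.4351 -0.1291]
block [ 0.6965 -0.3133]
beaker [ 0.7897 -0.0678]
small [ 0.4854 -0.3188]
bluebottle [0.7468 0.1471]
```

```bash
cat >> h.py <<'E'
from scipy.spatial.transform import Rotation as Ro
def go(*P,pos=None):
    s=read_state();R=Ro.from_quat(s["eef_rot"]).as_matrix();p=np.array(s["ee_pos"])
    print("t",round(s["time"],2),"tcp",p.round(4),"xang",np.degrees(np.arctan2(R[1,0],R[0,0])).round(2),"tilt",R[:,2].round(3),"w",s["width"],"gf",s["grip_force"],"F",np.round(s["ft_force"],2))
    for q in P: print(q,(R.T@(np.array(q)-p)/.25).round(4))
E
python3 -c "
from h import *
go([.558,.1305,.24],[.558,.1305,.10],[.558,.1305,.058])"
```

```text
t 0.1 tcp [ 0.2682 -0.5641  0.2219] xang 25.43 tilt [-0.001  0.001 -1.   ] w 0.08722670248999824 gf 0.0 F [1.22 0.28 0.47]
[0.558, 0.1305, 0.24] [ 2.2399 -2.0117 -0.0702]
[0.558, 0.1305, 0.1] [ 2.2399 -2.011   0.4898]
[0.558, 0.1305, 0.058] [ 2.2399 -2.0108  0.6578]
```

Call:
carry_out(deltas=[{"hand": 60,"dp": [1,-0.9,-0.1],"spin": 0},{"hand": 60,"dp": [1,-0.9,-0.1],"spin": 0},{"hand": 60,"dp": [1,-0.9,-0.1],"spin": 0},{"hand": 60,"dp": [1,-0.9,-0.1],"spin": 0},{"hand": 60,"dp": [1,-0.9,-0.1],"spin": 0},{"hand": 60,"dp": [1,-0.9,-0.1],"spin": 0},{"hand": 60,"dp": [1,-0.9,-0.1],"spin": 0},{"hand": 60,"dp": [1,-0.9,-0.1],"spin": 0}], force=15)

```text
time: 0.9
ee_pos: [0.3999, -0.2488, 0.2481]
eef_rot: [0.975, 0.224, 0.001, 0.0]
ft_force: [-0.4, -0.4, -0.5]
width: 0.06
grip_force: 0.0
```

Call:
carry_out(deltas=[{"hand": 60,"dp": [1,-0.9,0],"spin": 0},{"hand": 60,"dp": [1,-0.9,0],"spin": 0},{"hand": 60,"dp": [1,-0.9,0],"spin": 0},{"hand": 60,"dp": [1,-0.9,0],"spin": 0},{"hand": 60,"dp": [1,-0.9,0],"spin": 0},{"hand": 60,"dp": [1,-0.9,0],"spin": 0},{"hand": 60,"dp": [1,-0.9,0],"spin": 0},{"hand": 60,"dp": [1,-0.9,0],"spin": 0}])

```text
time: 1.7
ee_pos: [0.5272, 0.0618, 0.2471]
eef_rot: [0.975, 0.223, 0.0, -0.001]
ft_force: [-0.5, 0.7, -0.1]
width: 0.0596
grip_force: 0.0
```

```bash
python3 -c "
from h import *
go([.558,.1305,.10],[.558,.1305,.058])"
```

```text
t 1.7 tcp [0.5272 0.0618 0.2471] xang 25.82 tilt [-0.     0.003 -1.   ] w 0.05955302117143657 gf 0.0 F [-0.49  0.71 -0.09]
[0.558, 0.1305, 0.1] [ 0.2301 -0.1923  0.589 ]
[0.558, 0.1305, 0.058] [ 0.23   -0.1918  0.757 ]
```

Call:
carry_out(deltas=[{"hand": 50,"dp": [0.23,-0.193,0.2],"spin": 0},{"hand": 50,"dp": [0.23,-0.193,0.2],"spin": 0},{"hand": 50,"dp": [0.23,-0.193,0.2],"spin": 0},{"hand": 50,"dp": [0.23,-0.193,0.4],"spin": 0},{"hand": 50,"dp": [0.23,-0.193,0.589],"spin": 0},{"hand": 50,"dp": [0.23,-0.193,0.589],"spin": 0},{"hand": 50,"dp": [0.23,-0.193,0.589],"spin": 0}])

```text
time: 2.4
ee_pos: [0.5581, 0.1239, 0.1011]
eef_rot: [0.976, 0.22, -0.0, 0.0]
ft_force: [0.7, 0.2, 1.0]
width: 0.0499
grip_force: 0.0
```

```bash
python3 -c "
from h import *
s=camera('side')[:,:,::-1];t=camera('top')[:,:,::-1]
d=np.hstack([cv2.resize(s[100:200,283:383],(400,400)),cv2.resize(t[140:240,190:290],(400,400))]);cv2.imwrite('pics/cap1.png',d)
go([.558,.1305,.058])"
```

```text
t 2.5 tcp [0.5596 0.1249 0.1031] xang 25.39 tilt [ 0.004  0.    -1.   ] w 0.04981697238641582 gf 0.0 F [-0.08 -0.2  -0.14]
[0.558, 0.1305, 0.058] [ 0.0034 -0.0233  0.1806]
```

View pics/cap1.png

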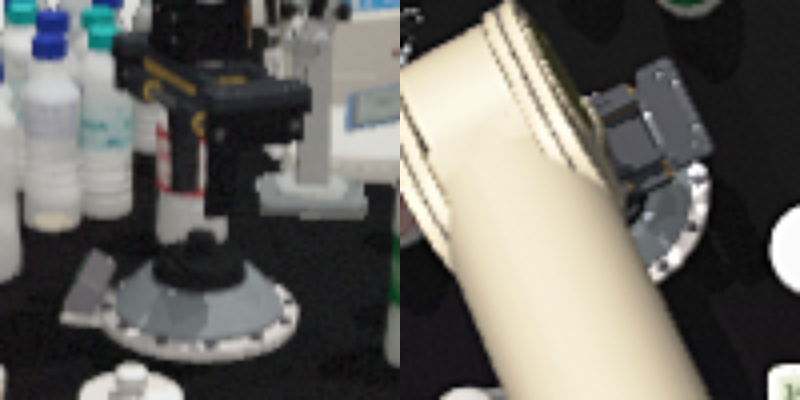

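Side crop: the open fingers straddle the black grip at (203,240). I'll descend and grip.

Call:
carry_out(deltas=[{"hand": 50,"dp": [0.003,-0.023,0.06],"spin": 0},{"hand": 50,"dp": [0.003,-0.023,0.12],"spin": 0},{"hand": 50,"dp": [0.003,-0.023,0.16],"spin": 0},{"hand": 50,"dp": [0.003,-0.023,0.175],"spin": 0},{"hand": 50,"dp": [0.003,-0.023,0.175],"spin": 0},{"hand": 10,"dp": [0.003,-0.023,0.175],"spin": 0},{"hand": 10,"dp": [0.003,-0.023,0.175],"spin": 0},{"hand": 10,"dp": [0.003,-0.023,0.175],"spin": 0},{"hand": 10,"dp": [0.003,-0.023,0.175],"spin": 0},{"hand": 10,"dp": [0.003,-0.023,0.175],"spin": 0},{"hand": 10,"dp": [0.003,-0.023,0.175],"spin": 0}], force=10)

```text
time: 3.6
ee_pos: [0.5563, 0.1305, 0.0568]
eef_rot: [0.975, 0.22, 0.0, 0.0]
ft_force: [0.1, 0.3, 2.7]
width: 0.0223
grip_force: 10.0
```

```bash
python3 -c "
from h import *
go([.635,-.035,.2])"
```

```text
t 3.6 tcp [0.5563 0.1305 0.0568] xang 25.43 tilt [ 0.  0. -1.] w 0.022332004541192923 gf 10.000109821557999 F [0.1  0.27 2.73]
[0.635, -0.035, 0.2] [ 3.000e-04  7.331e-01 -5.727e-01]
```

Call:
carry_out(deltas=[{"hand": 10,"dp": [0,0,-0.05],"spin": 0},{"hand": 10,"dp": [0,0,-0.15],"spin": 0},{"hand": 10,"dp": [0,0,-0.25],"spin": 0},{"hand": 10,"dp": [0,0.15,-0.25],"spin": 0},{"hand": 10,"dp": [0,0.3,-0.25],"spin": 0},{"hand": 10,"dp": [0,0.45,-0.25],"spin": 0},{"hand": 10,"dp": [0,0.6,-0.25],"spin": 0},{"hand": 10,"dp": [0,0.733,-0.25],"spin": 0},{"hand": 10,"dp": [0,0.733,-0.2],"spin": 0},{"hand": 10,"dp": [0,0.733,-0.1],"spin": 0},{"hand": 10,"dp": [0,0.733,0],"spin": 0},{"hand": 10,"dp": [0,0.733,0.07],"spin": 0},{"hand": 10,"dp": [0,0.733,0.11],"spin": 0},{"hand": 10,"dp": [0,0.733,0.11],"spin": 0},{"hand": 10,"dp": [0,0.733,0.11],"spin": 0}])

```text
time: 5.1
ee_pos: [0.6354, -0.0348, 0.03]
eef_rot: [0.975, 0.22, 0.001, 0.0]
ft_force: [-0.2, 0.2, -0.0]
width: 0.0224
grip_force: 10.0
```

```bash
python3 -c "
from h import *
go();go();s=camera('side')[:,:,::-1]
cv2.imwrite('pics/cap2.png',cv2.resize(s[120:270,260:460],(800,600)));go()"
```

```text
t 5.1 tcp [ 0.6354 -0.0348  0.03  ] xang 25.44 tilt [ 0.001  0.    -1.   ] w 0.022412752565710542 gf 9.999930560588837 F [-0.23  0.17 -0.03]
t 5.1 tcp [ 0.6354 -0.0348  0.03  ] xang 25.44 tilt [ 0.001  0.    -1.   ] w 0.022412752565710542 gf 9.999930560588837 F [-0.23  0.17 -0.03]
t 5.15 tcp [ 0.6356 -0.0349  0.0303] xang 25.43 tilt [ 0.002 -0.    -1.   ] w 0.02293220832224407 gf 9.999905526638031 F [-0.45  0.53 -0.9 ]
```

View pics/cap2.png

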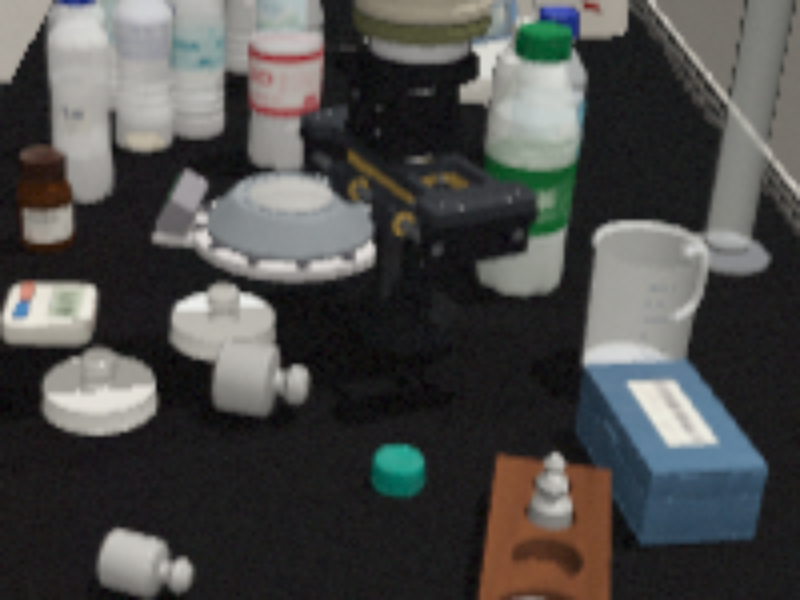

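The load button is now uncovered at (290,193) in the crop, and the cap hangs just above the table at (400,330). I'll lower it the last bit.

Call:
carry_out(deltas=[{"hand": 10,"dp": [0,0,0.01],"spin": 0},{"hand": 10,"dp": [0,0,0.02],"spin": 0},{"hand": 10,"dp": [0,0,0.03],"spin": 0},{"hand": 10,"dp": [0,0,0.036],"spin": 0},{"hand": 10,"dp": [0,0,0.036],"spin": 0},{"hand": 10,"dp": [0,0,0.036],"spin": 0}])

```text
time: 5.75
ee_pos: [0.6348, -0.0351, 0.02]
eef_rot: [0.975, 0.22, -0.0, 0.0]
ft_force: [0.2, -0.6, -1.0]
width: 0.0227
grip_force: 10.0
```

Call:
carry_out(deltas=[{"hand": 10,"dp": [0,0,0.005],"spin": 0},{"hand": 10,"dp": [0,0,0.01],"spin": 0},{"hand": 10,"dp": [0,0,0.01],"spin": 0},{"hand": 10,"dp": [0,0,0.01],"spin": 0}])

```text
time: 6.15
ee_pos: [0.6352, -0.035, 0.0186]
eef_rot: [0.975, 0.22, 0.0, 0.0]
ft_force: [-3.1, -0.9, 7.8]
width: 0.0226
grip_force: 10.0
```

Call:
carry_out(deltas=[{"hand": 10,"dp": [0,0,-0.003],"spin": 0},{"hand": 45,"dp": [0,0,-0.003],"spin": 0},{"hand": 45,"dp": [0,0,-0.003],"spin": 0},{"hand": 45,"dp": [0,0,-0.003],"spin": 0},{"hand": 45,"dp": [0,0,-0.003],"spin": 0},{"hand": 45,"dp": [0,0,-0.1],"spin": 0},{"hand": 45,"dp": [0,0,-0.3],"spin": 0},{"hand": 45,"dp": [0,0,-0.4],"spin": 0},{"hand": 45,"dp": [0,0,-0.5],"spin": 0},{"hand": 45,"dp": [0,0,-0.5],"spin": 0}])

```text
time: 7.15
ee_pos: [0.6368, -0.0349, 0.1466]
eef_rot: [0.975, 0.22, 0.003, 0.001]
ft_force: [-0.4, -0.1, 0.6]
width: 0.0449
grip_force: 0.0
```

```bash
python3 -c "
from h import *
go([.5645,-.1385,.1],[.5645,-.1385,.013])"
```

```text
t 7.15 tcp [ 0.6368 -0.0349  0.1466] xang 25.42 tilt [ 0.006 -0.    -1.   ] w 0.044925869983662825 gf 0.0 F [-0.37 -0.06  0.56]
[0.5645, -0.1385, 0.1] [-0.4401  0.2496  0.1847]
[0.5645, -0.1385, 0.013] [-0.4419  0.2486  0.5327]
```

Call:
carry_out(deltas=[{"hand": 45,"dp": [-0.1,0.06,0],"spin": 0.04},{"hand": 45,"dp": [-0.25,0.14,0],"spin": 0.09},{"hand": 45,"dp": [-0.4,0.22,0.05],"spin": 0.13},{"hand": 45,"dp": [-0.44,0.25,0.12],"spin": 0.18},{"hand": 45,"dp": [-0.44,0.25,0.185],"spin": 0.224},{"hand": 45,"dp": [-0.44,0.25,0.185],"spin": 0.224},{"hand": 45,"dp": [-0.44,0.25,0.185],"spin": 0.224}])

```text
time: 7.85
ee_pos: [0.5623, -0.1381, 0.0962]
eef_rot: [0.992, -0.127, -0.0, -0.0]
ft_force: [0.3, -0.0, 0.2]
width: 0.0449
grip_force: 0.0
```

```bash
python3 -c "
from h import *
s=camera('side')[:,:,::-1];t=camera('top')[:,:,::-1];cv2.imwrite('pics/s3.png',s);cv2.imwrite('pics/t3.png',t)
d=np.hstack([cv2.resize(s[150:250,290:390],(400,400)),cv2.resize(t[130:230,210:310],(400,400))]);cv2.imwrite('pics/w1.png',d)
go([.5645,-.1385,.013])"
```

```text
t 7.95 tcp [ 0.563  -0.1381  0.0971] xang -14.63 tilt [ 0.001  0.    -1.   ] w 0.045013960096654565 gf 0.0 F [-0.35 -0.34  0.53]
[0.5645, -0.1385, 0.013] [5.700e-03 1.000e-04 3.362e-01]
```

View pics/w1.png

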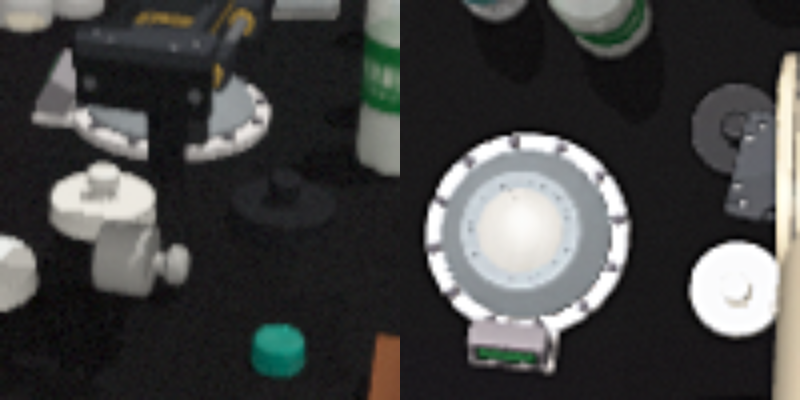

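The dust cap is standing on the table at side crop (285,195), and the dome is clear at top crop (520,230). The fingers are over the weight's knob at (175,263). I'll descend and grip lightly so the weight can swing upright in the pads.

Call:
carry_out(deltas=[{"hand": 45,"dp": [0.005,0,0.1],"spin": 0},{"hand": 45,"dp": [0.005,0,0.2],"spin": 0},{"hand": 45,"dp": [0.005,0,0.28],"spin": 0},{"hand": 45,"dp": [0.005,0,0.32],"spin": 0},{"hand": 45,"dp": [0.005,0,0.333],"spin": 0},{"hand": 45,"dp": [0.005,0,0.333],"spin": 0},{"hand": 10,"dp": [0.005,0,0.333],"spin": 0},{"hand": 10,"dp": [0.005,0,0.333],"spin": 0},{"hand": 10,"dp": [0.005,0,0.333],"spin": 0},{"hand": 10,"dp": [0.005,0,0.333],"spin": 0},{"hand": 10,"dp": [0.005,0,0.333],"spin": 0},{"hand": 10,"dp": [0.005,0,0.333],"spin": 0}], force=9)

```text
time: 9.15
ee_pos: [0.564, -0.1391, 0.0134]
eef_rot: [0.992, -0.13, 0.0, 0.0]
ft_force: [0.6, 0.6, 3.5]
width: 0.0236
grip_force: 9.0
```

Call:
carry_out(deltas=[{"hand": 10,"dp": [0,0,-0.03],"spin": 0},{"hand": 10,"dp": [0,0,-0.06],"spin": 0},{"hand": 10,"dp": [0,0,-0.09],"spin": 0},{"hand": 10,"dp": [0,0,-0.12],"spin": 0},{"hand": 10,"dp": [0,0,-0.16],"spin": 0},{"hand": 10,"dp": [0,0,-0.2],"spin": 0},{"hand": 10,"dp": [0,0,-0.25],"spin": 0},{"hand": 10,"dp": [0,0,-0.25],"spin": 0},{"hand": 10,"dp": [0,0,-0.25],"spin": 0},{"hand": 10,"dp": [0,0,-0.25],"spin": 0}])

```text
time: 10.15
ee_pos: [0.5631, -0.1391, 0.0751]
eef_rot: [0.992, -0.13, -0.0, 0.0]
ft_force: [-0.7, -0.7, -5.3]
width: 0.0234
grip_force: 9.0
```

```bash
python3 -c "
from h import *
s=camera('side')[:,:,::-1];cv2.imwrite('pics/s4.png',s)
cv2.imwrite('pics/w2.png',cv2.resize(s[150:250,270:403],(798,600)));go()"
```

```text
t 10.2 tcp [ 0.563  -0.139   0.0749] xang -14.89 tilt [-0.001  0.    -1.   ] w 0.023474393651202578 gf 8.999736607074738 F [ 0.66 -0.31 -5.06]
```

View pics/w2.png

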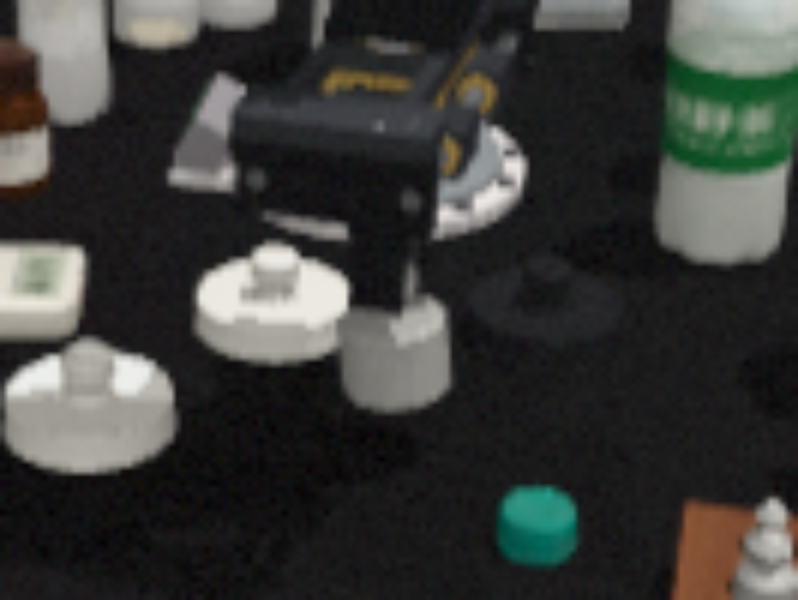

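The weight hangs upright in the pads, with its body at crop (395,350). I'll lower it onto the table to level it and read its height, and measure the dome from the stored pictures.

Call:
carry_out(deltas=[{"hand": 10,"dp": [0,0,0.04],"spin": 0},{"hand": 10,"dp": [0,0,0.08],"spin": 0},{"hand": 10,"dp": [0,0,0.11],"spin": 0},{"hand": 10,"dp": [0,0,0.125],"spin": 0},{"hand": 10,"dp": [0,0,0.133],"spin": 0},{"hand": 10,"dp": [0,0,0.133],"spin": 0}])

```text
time: 10.8
ee_pos: [0.5663, -0.1398, 0.0439]
eef_rot: [0.992, -0.13, 0.003, 0.0]
ft_force: [4.9, -2.1, 6.6]
width: 0.0236
grip_force: 9.0
```

```bash
python3 - <<'E'
from h import *
t=cv2.imread("pics/t3.png");g=t.max(2)
def big(m):
    cs,_=cv2.findContours(m,cv2.RETR_EXTERNAL,cv2.CHAIN_APPROX_NONE);return max(cs,key=cv2.contourArea)
def win(m,x0,y0,x1,y1):
    o=np.zeros_like(m);o[y0:y1,x0:x1]=m[y0:y1,x0:x1];return o
for th in(60,80,100,120):
    c=big(win((g>th).astype(np.uint8)*255,210,158,272,207));e=cv2.fitEllipse(c[c[:,0,1]<205]);print("flange",th,np.round(e[0]+e[1],2),plane("top",*e[0],.008))
for th in(175,185,195,205,215):
    m=win((g>th).astype(np.uint8)*255,220,170,258,206);c=big(m);e=cv2.fitEllipse(cv2.convexHull(c));print("dome",th,np.round(e[0]+e[1],2),plane("top",*e[0],.04))
for th in(40,48,55):
    m=win((g>th).astype(np.uint8)*255,280,148,302,176);c=big(m);e=cv2.fitEllipse(cv2.convexHull(c));print("cap",th,np.round(e[0]+e[1],2),plane("top",*e[0],.0155),cv2.boundingRect(c))
print(g[186,215:265].tolist());print(g[162:212,240].tolist());print(g[158,280:305].tolist());print(g[145:178,292].tolist())
E
```

```text
flange 60 [241.46 188.17  50.12  50.74] [0.5594 0.1341 0.008 ]
flange 80 [241.4  188.12  49.85  50.53] [0.5596 0.1343 0.008 ]
flange 100 [241.37 188.03  49.65  50.3 ] [0.5599 0.1344 0.008 ]
flange 120 [241.52 187.78  49.07  49.55] [0.5606 0.1339 0.008 ]
dome 175 [239.63 187.    29.37  30.02] [0.5599 0.1341 0.04  ]
dome 185 [239.51 187.09  29.09  29.41] [0.5597 0.1344 0.04  ]
dome 195 [239.48 187.05  28.82  29.34] [0.5598 0.1345 0.04  ]
dome 205 [239.48 187.11  28.48  29.16] [0.5596 0.1345 0.04  ]
dome 215 [239.77 187.14  27.7   28.46] [0.5595 0.1336 0.04  ]
cap 40 [295.42 163.18  23.56  27.13] [ 0.6354 -0.0385  0.0155] (283, 151, 19, 25)
cap 48 [294.91 163.24  22.9   26.45] [ 0.6353 -0.0369  0.0155] (283, 151, 19, 25)
cap 55 [294.96 163.28  22.7   26.37] [ 0.6352 -0.037   0.0155] (283, 151, 19, 25)
[4, 129, 255, 255, 254, 188, 149, 157, 155, 159, 204, 219, 192, 208, 222, 230, 234, 236, 236, 239, 242, 245, 248, 250, 251, 251, 251, 251, 250, 247, 243, 241, 237, 234, 232, 217, 216, 217, 219, 200, 166, 149, 147, 147, 145, 146, 143, 135, 255, 200]
[3, 151, 255, 255, 255, 194, 153, 159, 159, 161, 164, 214, 214, 211, 214, 235, 239, 241, 244, 248, 251, 251, 252, 252, 251, 251, 250, 248, 245, 242, 239, 233, 231, 228, 224, 221, 219, 220, 222, 233, 174, 145, 142, 144, 144, 141, 139, 148, 237, 199]
[26, 28, 21, 48, 76, 79, 77, 76, 76, 78, 78, 62, 50, 59, 61, 46, 59, 87, 105, 98, 92, 102, 85, 50, 219]
[28, 25, 28, 26, 23, 20, 88, 83, 77, 77, 75, 76, 79, 50, 68, 77, 79, 86, 79, 34, 35, 43, 74, 76, 75, 75, 76, 79, 36, 4, 25, 52, 75]
```

The dome and shoulder measure (0.560, 0.134). To link camera and TCP readings, I'll release the weight here to stand flat, back off and compare.

Call:
carry_out(deltas=[{"hand": 10,"dp": [0,0,0.004],"spin": 0},{"hand": 10,"dp": [0,0,0.006],"spin": 0},{"hand": 10,"dp": [0,0,0.006],"spin": 0},{"hand": 45,"dp": [0,0,0.006],"spin": 0},{"hand": 45,"dp": [0,0,0.006],"spin": 0},{"hand": 45,"dp": [0,0,0.006],"spin": 0},{"hand": 45,"dp": [0,0,0.006],"spin": 0}])

```text
time: 11.5
ee_pos: [0.5633, -0.139, 0.0405]
eef_rot: [0.992, -0.13, -0.0, -0.0]
ft_force: [-0.9, 0.4, 0.7]
width: 0.0429
grip_force: 0.0
```

Call:
carry_out(deltas=[{"hand": 45,"dp": [0,0,-0.1],"spin": 0},{"hand": 45,"dp": [0,0,-0.25],"spin": 0},{"hand": 45,"dp": [0,0,-0.4],"spin": 0},{"hand": 45,"dp": [-0.2,0.2,-0.4],"spin": 0},{"hand": 45,"dp": [-0.3,0.4,-0.4],"spin": 0},{"hand": 45,"dp": [-0.3,0.6,-0.4],"spin": 0},{"hand": 45,"dp": [-0.3,0.8,-0.4],"spin": 0},{"hand": 45,"dp": [-0.3,0.8,-0.4],"spin": 0}])

```text
time: 12.3
ee_pos: [0.4368, -0.3178, 0.1408]
eef_rot: [0.991, -0.132, -0.0, 0.001]
ft_force: [0.3, 1.0, 0.1]
width: 0.0451
grip_force: 0.0
```

```bash
python3 -c "
from h import *
s=camera('side')[:,:,::-1];t=camera('top')[:,:,::-1];cv2.imwrite('pics/s5.png',s);cv2.imwrite('pics/t5.png',t)
a=cv2.resize(s[145:245,280:400],(480,400),interpolation=2);b=cv2.resize(t[140:240,272:352],(320,400),interpolation=2);cv2.imwrite('pics/w3.png',np.hstack([a,b]));go([.565,-.1395,.13])"
```

```text
t 12.4 tcp [ 0.4373 -0.3171  0.1405] xang -15.26 tilt [-0.001 -0.001 -1.   ] w 0.04470584362103918 gf 0.0 F [-0.58 -0.14 -0.18]
[0.565, -0.1395, 0.13] [ 0.3057 -0.8199  0.0408]
```

View pics/w3.png

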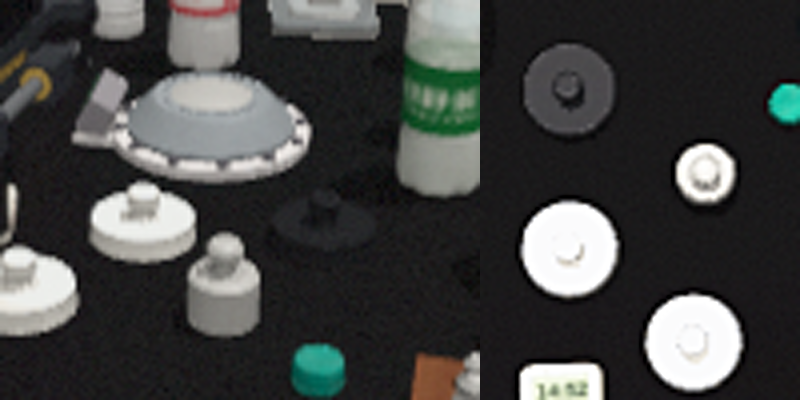

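The weight stands upright and free at top crop (706,173) and side crop (223,300). The dust cap stands flat at top crop (569,89). Next I compare the camera readings with the TCP release point.

```bash
python3 - <<'E'
from h import *
t=cv2.imread("pics/t5.png");s=cv2.imread("pics/s5.png");T=t.max(2);S=s.max(2)
def fit(g,lo,hi,x0,y0,x1,y1):
    m=np.zeros_like(g);m[y0:y1,x0:x1]=((g[y0:y1,x0:x1]>lo)&(g[y0:y1,x0:x1]<=hi))*255
    cs,_=cv2.findContours(m,cv2.RETR_EXTERNAL,cv2.CHAIN_APPROX_NONE);c=max(cs,key=cv2.contourArea);return cv2.fitEllipse(cv2.convexHull(c)),cv2.boundingRect(c)
def P(n,e,z,v="top"):print(n,np.round(e[0][0]+e[0][1],2),e[1],plane(v,*e[0][0],z))
for th in(60,90,120):P("weight top",fit(T,th,255,316,172,340,196),.034)
for th in(100,160):P("knob",fit(T[:, :],th,255,316,172,340,196),.034)
for th in(40,50,60):P("cap",fit(T,th,255,278,146,310,178),.0155)
for th in(185,200):P("shoulder",fit(T,th,255,224,170,256,205),.038)
for th in(60,100):P("flange",fit(T,th,255,210,158,272,207),.008)
# side: dome edge & body columns
for th in(60,80,100):
  m=S>th
  for n,y,x0,x1 in(("body",225,322,350),("flange",177,300,362),("housing",160,300,362),("dome",168,300,362)):
    xs=np.flatnonzero(m[y,x0:x1])+x0;print(th,n,xs.min(),xs.max(),(xs.min()+xs.max())/2,end=" | ")
  print()
e=fit(S,190,255,315,160,350,176);P("shoulder side",e,.04,"side")
e=fit(S,205,255,315,160,350,176);P("dome side",e,.042,"side")
E
```

```text
weight top [327.84 182.93  15.01  15.4 ] (321, 176, 15, 15) [ 0.5688 -0.1403  0.034 ]
weight top [328.   182.95  14.43  14.83] (321, 176, 15, 15) [ 0.5687 -0.1408  0.034 ]
weight top [328.03 182.91  14.34  14.58] (321, 176, 15, 15) [ 0.5688 -0.1409  0.034 ]
knob [327.95 182.93  14.44  14.71] (321, 176, 15, 15) [ 0.5688 -0.1406  0.034 ]
knob [327.77 182.75  13.9   14.09] (321, 176, 14, 14) [ 0.5693 -0.1401  0.034 ]
cap [293.88 161.89  22.54  23.22] (283, 151, 23, 23) [ 0.6397 -0.0337  0.0155]
cap [293.78 161.92  22.53  22.66] (283, 151, 23, 22) [ 0.6396 -0.0333  0.0155]
cap [293.73 161.76  21.94  22.25] (283, 151, 22, 22) [ 0.6401 -0.0332  0.0155]
shoulder [239.55 187.11  29.17  29.48] (225, 173, 30, 29) [0.5598 0.1347 0.038 ]
shoulder [239.45 187.1   28.7   29.2 ] (225, 173, 30, 29) [0.5598 0.135  0.038 ]
flange [241.39 188.14  50.54  51.52] (216, 163, 52, 44) [0.5595 0.1343 0.008 ]
flange [241.35 188.04  50.27  51.19] (216, 163, 52, 44) [0.5598 0.1344 0.008 ]
60 body 327 344 335.5 | 60 flange 300 357 328.5 | 60 housing 323 338 330.5 | 60 dome 302 348 325.0 | 
80 body 327 343 335.0 | 80 flange 300 357 328.5 | 80 housing 323 338 330.5 | 80 dome 303 348 325.5 | 
100 body 328 343 335.5 | 100 flange 300 357 328.5 | 100 housing 324 338 331.0 | 100 dome 303 347 325.0 | 
shoulder side [333.32 168.44   6.82  16.94] (325, 165, 18, 7) [0.5602 0.1255 0.04  ]Traceback (most recent call last):
  File "<stdin>", line 19, in <module>
  File "<stdin>", line 5, in fit
cv2.error: OpenCV(4.12.0) /io/opencv/modules/imgproc/src/shapedescr.cpp:361: error: (-201:Incorrect size of input array) There should be at least 5 points to fit the ellipse in function 'fitEllipseNoDirect'
```

```bash
python3 - <<'E'
from h import *
def aty(u,v,y):
    o,d=ray("side",u,v);return (o+d*(y-o[1])/d[1]).round(4)
print("weight side",aty(335.4,225,-.163),"x of dome",aty(333.3,168.4,.1347), aty(330.9,160,.1347))
go([.566,-.1395,.125],[.566,-.1395,.041])
E
```

```text
weight side [ 0.5673 -0.163   0.0112] x of dome [0.5602 0.1347 0.0362] [0.5519 0.1347 0.0646]
t 12.4 tcp [ 0.4373 -0.3171  0.1405] xang -15.26 tilt [-0.001 -0.001 -1.   ] w 0.04470584362103918 gf 0.0 F [-0.58 -0.14 -0.18]
[0.566, -0.1395, 0.125] [ 0.3096 -0.821   0.0608]
[0.566, -0.1395, 0.041] [ 0.3098 -0.8214  0.3968]
```

Call:
carry_out(deltas=[{"hand": 50,"dp": [0.1,-0.2,0.0],"spin": 0},{"hand": 50,"dp": [0.18,-0.4,0.0],"spin": 0},{"hand": 50,"dp": [0.25,-0.6,0.0],"spin": 0},{"hand": 50,"dp": [0.31,-0.78,0.03],"spin": 0},{"hand": 50,"dp": [0.31,-0.821,0.06],"spin": 0},{"hand": 50,"dp": [0.31,-0.821,0.06],"spin": 0},{"hand": 50,"dp": [0.31,-0.821,0.06],"spin": 0}])

```text
time: 13.1
ee_pos: [0.5671, -0.1338, 0.1255]
eef_rot: [0.992, -0.129, -0.0, -0.0]
ft_force: [-0.4, -0.3, 0.2]
width: 0.0501
grip_force: 0.0
```

```bash
python3 -c "
from h import *
go([.567,-.1400,.0410])"
```

```text
t 13.1 tcp [ 0.5671 -0.1338  0.1255] xang -14.8 tilt [-0.001  0.    -1.   ] w 0.05006477533088568 gf 0.0 F [-0.36 -0.33  0.17]
[0.567, -0.14, 0.041] [0.0061 0.0239 0.3379]
```

Call:
carry_out(deltas=[{"hand": 50,"dp": [0,0.024,0.1],"spin": 0},{"hand": 50,"dp": [0,0.024,0.2],"spin": 0},{"hand": 50,"dp": [0,0.024,0.28],"spin": 0},{"hand": 50,"dp": [0,0.024,0.32],"spin": 0},{"hand": 50,"dp": [0,0.024,0.336],"spin": 0},{"hand": 50,"dp": [0,0.024,0.336],"spin": 0},{"hand": 10,"dp": [0,0.024,0.336],"spin": 0},{"hand": 10,"dp": [0,0.024,0.336],"spin": 0},{"hand": 10,"dp": [0,0.024,0.336],"spin": 0},{"hand": 10,"dp": [0,0.024,0.336],"spin": 0},{"hand": 10,"dp": [0,0.024,0.336],"spin": 0},{"hand": 10,"dp": [0,0.024,0.336],"spin": 0}], force=20)

```text
time: 14.3
ee_pos: [0.5661, -0.1402, 0.0421]
eef_rot: [0.992, -0.129, 0.0, -0.0]
ft_force: [-0.4, 2.1, 2.9]
width: 0.0232
grip_force: 20.0
```

```bash
python3 -c "
from h import *
s=read_state();p=np.array(s['ee_pos']);go(p+[0,0,.11],p+[-.008,.275,.11])"
```

```text
t 14.3 tcp [ 0.5661 -0.1402  0.0421] xang -14.87 tilt [ 0.001  0.    -1.   ] w 0.02322264150502944 gf 20.000273287296295 F [-0.42  2.14  2.87]
[ 0.56608059 -0.14016154  0.15210289] [ 3.0e-04 -1.0e-04 -4.4e-01]
[0.55808059 0.13483846 0.15210289] [-0.313  -1.055  -0.4399]
```

Call:
carry_out(deltas=[{"hand": 10,"dp": [0,0,-0.08],"spin": 0},{"hand": 10,"dp": [0,0,-0.2],"spin": 0},{"hand": 10,"dp": [0,0,-0.32],"spin": 0},{"hand": 10,"dp": [0,0,-0.44],"spin": 0},{"hand": 10,"dp": [-0.03,-0.1,-0.44],"spin": 0},{"hand": 10,"dp": [-0.06,-0.2,-0.44],"spin": 0},{"hand": 10,"dp": [-0.09,-0.3,-0.44],"spin": 0},{"hand": 10,"dp": [-0.12,-0.4,-0.44],"spin": 0},{"hand": 10,"dp": [-0.15,-0.5,-0.44],"spin": 0},{"hand": 10,"dp": [-0.18,-0.6,-0.44],"spin": 0},{"hand": 10,"dp": [-0.21,-0.7,-0.44],"spin": 0},{"hand": 10,"dp": [-0.24,-0.8,-0.44],"spin": 0},{"hand": 10,"dp": [-0.27,-0.9,-0.44],"spin": 0},{"hand": 10,"dp": [-0.297,-1,-0.44],"spin": 0},{"hand": 10,"dp": [-0.297,-1,-0.44],"spin": 0},{"hand": 10,"dp": [-0.297,-1,-0.44],"spin": 0},{"hand": 10,"dp": [-0.297,-1,-0.44],"spin": 0}])

```text
time: 16.0
ee_pos: [0.5581, 0.1188, 0.1512]
eef_rot: [0.991, -0.13, -0.0, 0.001]
ft_force: [-0.2, 0.1, -5.2]
width: 0.0236
grip_force: 20.0
```

```bash
python3 -c "
from h import *
P=[]
for i in range(4):
    camera('side');P.append(read_state()['ee_pos'])
print(np.round(P,4));go([.5581,.1348,.1],[.5581,.1348,.087])"
```

```text
[[0.5582 0.1188 0.1513]
 [0.5583 0.1189 0.1515]
 [0.5583 0.1191 0.1516]
 [0.5583 0.1193 0.1517]]
t 16.2 tcp [0.5583 0.1193 0.1517] xang -14.97 tilt [-0. -0. -1.] w 0.023175487490795753 gf 19.999346137046814 F [ 0.71 -0.59 -4.96]
[0.5581, 0.1348, 0.1] [-0.0169 -0.0598  0.2067]
[0.5581, 0.1348, 0.087] [-0.0169 -0.0598  0.2587]
```

Call:
carry_out(deltas=[{"hand": 10,"dp": [-0.0165,-0.056,0.03],"spin": 0},{"hand": 10,"dp": [-0.0165,-0.056,0.08],"spin": 0},{"hand": 10,"dp": [-0.0165,-0.056,0.13],"spin": 0},{"hand": 10,"dp": [-0.0165,-0.056,0.18],"spin": 0},{"hand": 10,"dp": [-0.0165,-0.056,0.205],"spin": 0},{"hand": 10,"dp": [-0.0165,-0.056,0.205],"spin": 0},{"hand": 10,"dp": [-0.0165,-0.056,0.205],"spin": 0},{"hand": 10,"dp": [-0.0165,-0.056,0.205],"spin": 0}])

```text
time: 17.0
ee_pos: [0.5583, 0.1349, 0.1012]
eef_rot: [0.992, -0.13, 0.001, -0.0]
ft_force: [0.7, -0.2, -5.1]
width: 0.0231
grip_force: 20.0
```

```bash
python3 -c "
from h import *
s=camera('side')[:,:,::-1];cv2.imwrite('pics/s6.png',s);cv2.imwrite('pics/w4.png',cv2.resize(s[120:200,290:370],(600,600),interpolation=2));go([.5581,.1348,.087])
S=cv2.imread('pics/s6.png').max(2);B=cv2.imread('pics/s5.png').max(2).astype(int)
for y in range(150,170,2):print(y,S[y,318:350].tolist())"
```

```text
t 17.05 tcp [0.5583 0.1349 0.1012] xang -14.89 tilt [ 0.001  0.    -1.   ] w 0.02291028257496688 gf 19.999363124370575 F [ 0.39  0.17 -5.35]
[0.5581, 0.1348, 0.087] [-0.0008  0.0006  0.0568]
150 [29, 24, 30, 27, 81, 131, 134, 142, 147, 150, 65, 18, 25, 21, 24, 24, 24, 47, 97, 129, 173, 125, 31, 28, 31, 30, 30, 27, 30, 34, 109, 129]
152 [27, 25, 25, 33, 93, 131, 137, 142, 138, 111, 106, 109, 107, 101, 103, 101, 141, 147, 168, 177, 175, 182, 153, 40, 28, 32, 27, 28, 28, 33, 87, 87]
154 [24, 28, 27, 37, 98, 131, 138, 140, 116, 105, 117, 119, 122, 120, 118, 124, 177, 176, 176, 180, 180, 164, 163, 45, 27, 25, 28, 28, 26, 28, 32, 26]
156 [26, 28, 27, 39, 118, 131, 139, 140, 117, 101, 111, 115, 119, 124, 122, 126, 124, 127, 125, 127, 132, 129, 124, 47, 29, 33, 27, 27, 25, 29, 24, 28]
158 [20, 17, 21, 30, 104, 125, 134, 139, 112, 103, 111, 113, 122, 126, 125, 125, 128, 124, 126, 132, 131, 130, 120, 30, 24, 29, 30, 28, 29, 26, 28, 28]
160 [25, 15, 21, 21, 41, 98, 121, 129, 108, 103, 113, 117, 123, 124, 126, 126, 129, 126, 125, 130, 131, 130, 118, 26, 24, 27, 23, 28, 23, 27, 27, 27]
162 [20, 17, 20, 20, 18, 18, 24, 30, 44, 88, 117, 119, 123, 123, 124, 125, 130, 128, 130, 131, 129, 132, 101, 27, 23, 30, 30, 30, 28, 31, 28, 31]
164 [22, 19, 25, 52, 76, 68, 89, 96, 101, 130, 117, 105, 105, 113, 116, 117, 121, 141, 138, 139, 122, 117, 88, 113, 90, 45, 22, 26, 26, 25, 28, 25]
166 [48, 86, 110, 102, 99, 111, 117, 124, 125, 102, 99, 102, 104, 103, 100, 101, 102, 104, 102, 103, 136, 166, 170, 155, 152, 140, 154, 120, 67, 28, 32, 26]
168 [116, 114, 111, 115, 115, 133, 137, 136, 129, 108, 115, 111, 110, 109, 109, 107, 111, 115, 118, 156, 154, 184, 185, 183, 181, 155, 151, 149, 148, 131, 83, 24]
```

View pics/w4.png

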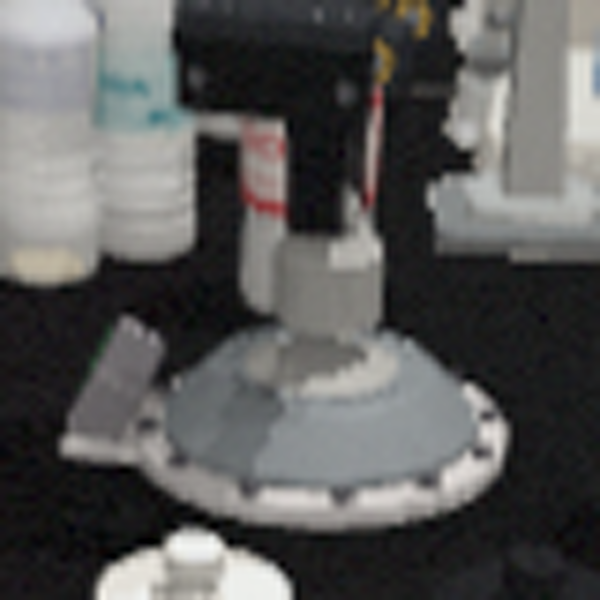

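The weight body is centred at crop (329,285), over the dome at ≈(325,360), and agrees to within about 1 px. I'll lower it gently.

Call:
carry_out(deltas=[{"hand": 10,"dp": [0,0,0.015],"spin": 0},{"hand": 10,"dp": [0,0,0.03],"spin": 0},{"hand": 10,"dp": [0,0,0.04],"spin": 0},{"hand": 10,"dp": [0,0,0.046],"spin": 0},{"hand": 10,"dp": [0,0,0.05],"spin": 0},{"hand": 10,"dp": [0,0,0.05],"spin": 0},{"hand": 10,"dp": [0,0,0.05],"spin": 0}])

```text
time: 17.75
ee_pos: [0.5579, 0.1348, 0.0881]
eef_rot: [0.992, -0.13, 0.0, 0.0]
ft_force: [-0.1, 0.5, -4.8]
width: 0.0233
grip_force: 20.0
```

Call:
carry_out(deltas=[{"hand": 10,"dp": [0,0,0.002],"spin": 0},{"hand": 10,"dp": [0,0,0.004],"spin": 0},{"hand": 10,"dp": [0,0,0.006],"spin": 0},{"hand": 10,"dp": [0,0,0.006],"spin": 0},{"hand": 10,"dp": [0,0,0.006],"spin": 0}])

```text
time: 18.25
ee_pos: [0.5582, 0.1348, 0.0869]
eef_rot: [0.992, -0.13, 0.0, -0.0]
ft_force: [0.3, -0.7, 1.0]
width: 0.0231
grip_force: 20.0
```

The cell now bears the weight, with the wrist force up from −5 to +1 N. I'll ease the grip, then open slowly.

Call:
carry_out(deltas=[{"hand": 10,"dp": [0,0,0],"spin": 0},{"hand": 10,"dp": [0,0,0],"spin": 0},{"hand": 10,"dp": [0,0,0],"spin": 0}], force=3)

```text
time: 18.55
ee_pos: [0.5582, 0.1349, 0.0869]
eef_rot: [0.992, -0.13, 0.0, -0.0]
ft_force: [0.2, -0.7, 1.6]
width: 0.0238
grip_force: 3.0
```

Call:
carry_out(deltas=[{"hand": 24,"dp": [0,0,0],"spin": 0},{"hand": 25,"dp": [0,0,0],"spin": 0},{"hand": 26,"dp": [0,0,0],"spin": 0},{"hand": 28,"dp": [0,0,0],"spin": 0},{"hand": 30,"dp": [0,0,0],"spin": 0},{"hand": 34,"dp": [0,0,0],"spin": 0},{"hand": 40,"dp": [0,0,0],"spin": 0},{"hand": 50,"dp": [0,0,0],"spin": 0},{"hand": 50,"dp": [0,0,0],"spin": 0},{"hand": 50,"dp": [0,0,0],"spin": 0}])

```text
time: 19.55
ee_pos: [0.5579, 0.1348, 0.0865]
eef_rot: [0.992, -0.13, 0.0, 0.0]
ft_force: [-0.0, 0.3, 0.5]
width: 0.0489
grip_force: 0.0
```

```bash
python3 -c "
from h import *
s=camera('side')[:,:,::-1];cv2.imwrite('pics/s7.png',s);go()
S=cv2.imread('pics/s7.png').max(2)
for y in range(150,172,2):print(y,S[y,318:350].tolist())"
```

```text
t 19.6 tcp [0.5579 0.1348 0.0866] xang -14.89 tilt [ 0. -0. -1.] w 0.04921129379946015 gf 0.0 F [0.35 0.32 0.64]
150 [23, 30, 29, 30, 81, 132, 135, 140, 145, 23, 18, 22, 14, 16, 24, 32, 98, 135, 125, 139, 34, 83, 26, 29, 31, 30, 30, 28, 25, 36, 107, 129]
152 [25, 28, 31, 35, 89, 132, 137, 143, 145, 15, 25, 16, 20, 18, 18, 25, 93, 131, 156, 130, 139, 115, 26, 30, 26, 28, 24, 29, 27, 34, 86, 85]
154 [24, 25, 27, 32, 97, 131, 138, 140, 134, 24, 14, 20, 25, 19, 24, 33, 98, 117, 109, 129, 148, 118, 27, 23, 30, 29, 24, 27, 30, 30, 27, 26]
156 [23, 25, 28, 39, 117, 128, 139, 140, 113, 32, 22, 25, 20, 22, 20, 35, 103, 142, 148, 180, 187, 185, 146, 25, 30, 26, 27, 24, 26, 28, 31, 29]
158 [17, 15, 11, 33, 101, 128, 135, 139, 110, 105, 118, 155, 134, 106, 107, 138, 165, 181, 186, 183, 187, 186, 160, 48, 27, 26, 28, 27, 30, 27, 26, 25]
160 [21, 15, 16, 15, 43, 96, 121, 130, 109, 102, 112, 117, 121, 123, 127, 133, 137, 139, 132, 132, 128, 129, 120, 24, 29, 26, 23, 21, 32, 29, 30, 27]
162 [13, 19, 20, 14, 20, 14, 20, 35, 64, 104, 113, 114, 123, 122, 125, 127, 128, 125, 126, 131, 131, 129, 110, 21, 24, 28, 29, 23, 27, 25, 31, 29]
164 [20, 24, 22, 48, 76, 67, 86, 99, 99, 105, 114, 118, 120, 123, 124, 126, 124, 124, 125, 131, 129, 126, 100, 114, 90, 48, 28, 31, 30, 22, 33, 27]
166 [50, 88, 114, 108, 107, 118, 124, 123, 118, 106, 113, 120, 123, 122, 123, 123, 127, 123, 129, 130, 128, 127, 146, 154, 152, 141, 154, 119, 68, 24, 17, 29]
168 [109, 108, 107, 107, 109, 127, 128, 129, 131, 109, 106, 112, 118, 116, 114, 116, 116, 117, 117, 122, 123, 162, 183, 182, 181, 154, 151, 148, 150, 132, 82, 30]
170 [107, 110, 105, 94, 102, 107, 138, 123, 113, 116, 114, 114, 114, 117, 148, 150, 161, 189, 167, 191, 190, 189, 187, 177, 158, 151, 152, 151, 152, 153, 145, 126]
```

Call:
carry_out(deltas=[{"hand": 50,"dp": [0,0,-0.03],"spin": 0},{"hand": 50,"dp": [0,0,-0.1],"spin": 0},{"hand": 50,"dp": [0,0,-0.2],"spin": 0},{"hand": 50,"dp": [0,0,-0.35],"spin": 0},{"hand": 50,"dp": [0,0,-0.5],"spin": 0},{"hand": 50,"dp": [0,0.2,-0.6],"spin": 0},{"hand": 50,"dp": [0,0.4,-0.6],"spin": 0},{"hand": 50,"dp": [0,0.6,-0.6],"spin": 0},{"hand": 50,"dp": [0,0.8,-0.6],"spin": 0},{"hand": 50,"dp": [0,1,-0.6],"spin": 0},{"hand": 50,"dp": [0,1,-0.6],"spin": 0},{"hand": 50,"dp": [0,1,-0.6],"spin": 0}])

```text
time: 20.8
ee_pos: [0.4933, -0.1082, 0.2371]
eef_rot: [0.991, -0.131, 0.0, 0.0]
ft_force: [-0.1, 1.5, -0.3]
width: 0.05
grip_force: 0.0
```

```bash
python3 - <<'E'
from h import *
s=camera('side')[:,:,::-1];t=camera('top')[:,:,::-1]
a=cv2.resize(s[120:220,280:400],(480,400),interpolation=2);b=cv2.resize(t[145:225,205:269],(320,400),interpolation=2);cv2.imwrite('pics/end.png',np.hstack([a,b]));go()
print([p for p in [t.max(2)[y,225:256].tolist() for y in(180,184,188)]])
E
```

```text
t 20.9 tcp [ 0.494  -0.1053  0.237 ] xang -14.79 tilt [ 0.001  0.    -1.   ] w 0.04968974438196721 gf 0.0 F [ 0.41  0.22 -0.57]
[[158, 160, 206, 221, 219, 212, 179, 211, 250, 255, 238, 227, 238, 248, 255, 255, 255, 224, 165, 209, 223, 222, 221, 222, 207, 212, 217, 216, 178, 155, 153], [179, 211, 218, 217, 215, 202, 243, 231, 237, 246, 252, 253, 253, 255, 210, 110, 237, 255, 255, 244, 114, 143, 215, 234, 233, 218, 182, 203, 225, 183, 154], [209, 219, 205, 213, 208, 202, 229, 238, 235, 159, 128, 142, 116, 141, 174, 184, 253, 255, 242, 133, 59, 104, 169, 231, 234, 211, 212, 219, 223, 206, 168]]
```

View pics/end.png

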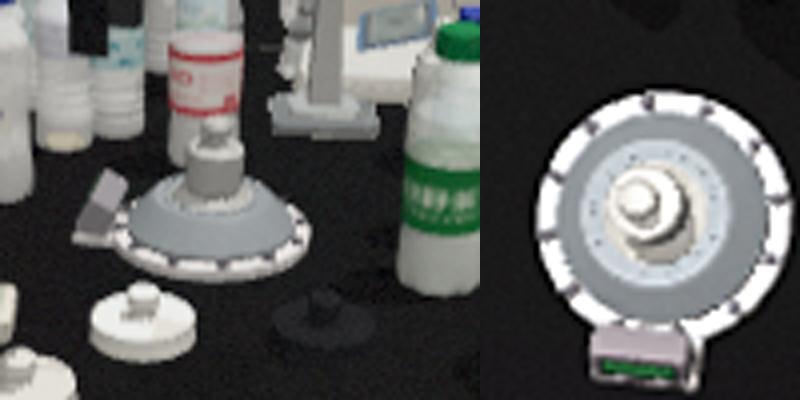

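The weight stands level on the dome at side crop (215,165). In the top crop its body is at (648,203), offset from the shoulder centre (656,212) only by the parallax expected for its height. The dust cap stands flat at (323,320). I'll let it settle for a second, check that nothing moves, and hand in.

Call:
carry_out(deltas=[{"hand": 50,"dp": [0,0,0],"spin": 0},{"hand": 50,"dp": [0,0,0],"spin": 0},{"hand": 50,"dp": [0,0,0],"spin": 0},{"hand": 50,"dp": [0,0,0],"spin": 0},{"hand": 50,"dp": [0,0,0],"spin": 0},{"hand": 50,"dp": [0,0,0],"spin": 0},{"hand": 50,"dp": [0,0,0],"spin": 0},{"hand": 50,"dp": [0,0,0],"spin": 0},{"hand": 50,"dp": [0,0,0],"spin": 0},{"hand": 50,"dp": [0,0,0],"spin": 0}])

```text
time: 21.9
ee_pos: [0.4936, -0.1068, 0.2366]
eef_rot: [0.992, -0.13, 0.0, 0.0]
ft_force: [-1.0, 0.1, 0.4]
width: 0.0504
grip_force: 0.0
```

```bash
python3 - <<'E'
from h import *
F=[camera('side')[145:180,318:350].astype(int) for _ in range(6)]
d=[np.abs(f-F[0]).mean().round(2) for f in F];print(d)
if max(d)<6: print(close_job())
E
```

```text
[np.float64(0.0), np.float64(1.59), np.float64(1.62), np.float64(1.63), np.float64(1.61), np.float64(1.65)]
the job is handed in; nothing more can be done
None
```

I handed the job in at about 22 s: the dust cap stands open side down on the worktop and the larger weight stands upright, centred and still on the load button; no verdict was returned.

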